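# Collect the red bangles on the display bar

### The arm

A 7-joint arm with a two-finger parallel gripper is mounted at the origin on the work surface. World frame = base frame: x ahead of the robot, y to its left, z up, the work surface at z = 0. Lengths are in m, angles in rad, forces in N, time in s.
With the tool pointing down it reaches from about 0.425 to 0.925 m from the base axis. Payload 6.8 kg.
Tool frame: the origin (TCP) lies at the very end of the fingers, on their centre line; the grasp point (between the pads) lies bot.grip_point_offset behind it (bot.grip_point_offset is the distance from the TCP to the grasp point, in m); z points along the fingers, y is the line along which they close (so a half turn about z gives the same grasp; the last joint's range is limited). The gripper opens to 85 mm and grips with 20 to 120 N. Pads are 22 mm wide; open, the fingers measure 114 mm over their backs; the gripper's body (76 mm by 85 mm) begins 54 mm behind the grasp point. The pads swing forward as they close: fully open they stand 13 mm farther back than shut.
Start: joints at [-1.235, 0.477, 0.022, 1.555, -0.011, 1.109, -0.083], TCP at [0.29, 0.61, 0.231] pointing down, gripper open.
Joint ranges: [-2.96, 2.96], [-0.34, 2.1], [-1.41, 1.46], [0.24, 2.44], [-1.37, 4.51], [0.17, 1.92], [-2.96, 2.96]. Speed limits (rad/s): [2.39, 2.39, 3.14, 3.14, 3.14, 3.14, 3.14].

### API

Orientations are given as a unit quaternion [w, x, y, z].
In Python, from station import bot, imaging gives the robot as it stands. The module is installed in compiled form; this text tells all that it offers.
- The arm moves only by the tool carry_out, never from a script. Its argument "targets" is one flat list of numbers, 5 for each row, row after row: the closure in counts, from 0 (fully open) to 255 (shut), then the shift along the world's x, y, z in mm, then the turn about the world's z in degrees. A call has 1 to 20 rows; each row shifts and turns the commanded pose from where the row before left it; what a row does not reach is not made up. A row lasts 1/10 s, in which the tool goes at most 50 mm and 8.59 degrees, less where a joint would pass 70% of its speed; a pose out of reach is approached as far as the arm can. A call is refused whole if a number of a shift passes 50 or a number of a turn 8.59, either way. A call with a gripper value outside its range is refused whole. The fingers move at their own pace and stop on an object; "newtons" is the grip in N (left out, the last holds). Time passes only in rows, so rows that do not move let the fingers close. It gives the time, the measured TCP pose, the force, the opening and the grip force at its end, in the units of the state.
- bot.get_obs(): the state, without advancing time (a new reading comes with each control period).
- imaging.read_camera(name): name is "scene" or "top" or "wrist"; returns a dict with "frame" (480x640x3 uint8, red, green, blue), "fov_y" (degrees; the focal length in pixels is half the picture's height over the tangent of half this angle, whatever the lens; pixels are square), "cx", "cy" (the principal point, pixels), "k1" (the pictures are not rectified: a ray, as slopes to the right and down, at radius r is drawn at 1 + k1 r^2 times it, then the intrinsics apply), "pose" (4x4, takes a point from camera to world coordinates); the wrist camera has in their place "tool_from_camera" (4x4, takes a point from camera to tool coordinates, whose origin is the TCP and whose axes are the flange's). Camera axes: x right, y up, looking along -z (the intrinsics and any distortion apply to the point x, -y, -z); pixel columns grow to the right and rows downward; lengths in m; the calibration is good to about 2 mm. A picture is of the moment at which its call begins: read the wrist's pose just before it. There is no depth.
- bot.hand_in(): hands the job in; it is judged then, once.
The state is a dict: "t": time; "q": joint angles; "joint_vel": joint speeds; "joint_torque": joint torques, N m; "eef_pos": TCP position; "tool_rot": TCP orientation; "contact_force": force on the tool from outside, world axes, zero at the start; "torque": the same for the moment, N m; "gripper_width": opening from 0.0 (shut) to 1.0 (fully open); "grasp_force": force on a finger pad.
Only numpy, scipy, OpenCV 4.12 (cv2) and the standard library are available. Lean on these libraries where they do the work, as an engineer would, in place of code of your own. Each camera call takes 0.05 s, during which the arm holds its last target. There are 200 camera calls.

### The job

At the charity shop's sorting table, take the display bar by its dark wooden handle, thread its metal rod through both red bangles standing in their rack and lift them off together. Then hang the bar, with both red bangles still on it, back in its own two-forked stand and let go.

Things in the scene. Friction and masses are not known exactly. Their poses are not given: they have to be found in the camera images.
- bar_handle (a point): Centre of the bar's dark wood handle: 24 mm wide (own x), 50 long (y), 28 high (z). Bar 0.2 kg, straight, starts level in the stand. A 10 mm metal rod runs along own y through this centre: to -y its free tip is 165 mm away, with a stop collar (24 mm across) at 110 to 114 mm; to +y it ends 72 mm away. Bangles belong between handle (25 mm) and collar.
- stand_seat (a point): Where the handle's centre belongs in the fixed stand, 130 mm above the table; own y along the bar, z up, like the seated bar. Wooden base 100 x 235 mm, 12 high. Two steel V forks (8 mm thick, 45 mm wide at the mouth, arms 20 mm above the seated rod's axis) carry the rod: one 47 mm to +y of here, one 138 mm to -y, between collar and tip.
- red_a_center (a point): Centre of a red plastic ring: 82 mm outside, 62 mm hole, 10 mm thick, 30 g, axis = own y. It stands upright, centre 75 mm high, in a fixed wooden rack with red b 30 mm away on one level axis (a on the +y side). Rack cheeks, 80 mm high, leave a passage along the axis 60 mm wide, clear above 45 mm; rings lift straight up. A twin rack holds two unwanted blue ones.
- red_b_center (a point): Centre of the second red bangle, same as the first; the line from a to b is the axis of both holes. The space before and behind the rack along this axis is free for the bar.
There are look-alikes about, which are no part of the job. What is shaped like the part that bears red_b_center but turquoise is not meant.

How it is judged:
By the outcome, as a careful person would: the job done as asked, in the order asked, and still so for the second after the job is handed in, with the robot touching nothing.
It also fails if it takes over 54 s, if anything falls off the work surface, if the arm or the gripper's body presses on something with over 40 N, if the wrist force passes 120 N, or if a joint passes its speed limit or range.

## Working session

There is one attempt and no reset: what is moved stays moved. The work goes in short steps, Python scripts to look and compute and a tool call to move; the robot and the scene stay as the last step left them, time stands still between calls to the robot, and variables do not carry over. Pictures are saved under pics/ and viewed, at most 10 in all, crops included, and the job is handed in when it is done.

Besides the shell and the picture viewer there is one more tool, called after ">>>" by a JSON object that holds its "api" and its "payload", one argument or row to a line. carry_out: Moves the arm, as the interface text tells. Its arguments: {"type":"object","properties":{"targets":{"type":"array","items":{"type":"number"}},"newtons":{"type":"number"}},"required":["targets"]}

```bash
mkdir -p pics; cat > h.py <<'E'
from station import bot, imaging
import cv2, numpy as np
def grab(n):
    o=bot.get_obs(); d=imaging.read_camera(n)
    if 'pose' not in d:
        from scipy.spatial.transform import Rotation as R
        w,x,y,z=o['tool_rot']; T=np.eye(4); T[:3,:3]=R.from_quat([x,y,z,w]).as_matrix(); T[:3,3]=o['eef_pos']
        d['pose']=T@np.array(d['tool_from_camera'])
    d['pose']=np.array(d['pose']); return d
def K(d):
    f=240/np.tan(np.radians(d['fov_y'])/2); return np.array([[f,0,d['cx']],[0,f,d['cy']],[0,0,1.]]),np.array([d['k1'],0,0,0.])
def ray(d,p):
    k,D=K(d); u=cv2.undistortPoints(np.array(p,float).reshape(-1,1,2),k,D).reshape(-1,2)
    v=np.c_[u[:,0],-u[:,1],-np.ones(len(u))]@d['pose'][:3,:3].T
    return d['pose'][:3,3],v
def onz(d,p,z):
    o,v=ray(d,p); return o+v*((z-o[2])/v[:,2])[:,None]
def proj(d,X):
    k,D=K(d); X=np.atleast_2d(X); c=(X-d['pose'][:3,3])@d['pose'][:3,:3]; c=c*[1,-1,-1]
    return cv2.projectPoints(c,np.zeros(3),np.zeros(3),k,D)[0].reshape(-1,2)
def save(n,im): cv2.imwrite('pics/'+n+'.png',im[:,:,::-1])
E
python3 - <<'E'
from h import *
for n in ('scene','top'):
    d=grab(n); save(n+'0',d['frame']); print(n,d['fov_y'],d['cx'],d['cy'],d['k1'],d['pose'].round(3).tolist()); np.save(n+'.npy',d,allow_pickle=True)
o=bot.get_obs(); print(o['t'],o['eef_pos'],o['tool_rot'],bot.grip_point_offset)
E
```

```text
scene 43.204730075613654 325.7571208588659 233.53684995065075 -0.022691703228561243 [[0.493, -0.708, 0.506, 1.114], [0.87, 0.392, -0.299, -0.311], [0.013, 0.587, 0.809, 1.024], [0.0, 0.0, 0.0, 1.0]]
top 48.419202290985616 322.9069829897432 235.69609783137003 -0.028484841909260067 [[-0.045, 0.979, -0.2, 0.365], [-0.999, -0.044, 0.012, 0.007], [0.003, 0.2, 0.98, 1.088], [0.0, 0.0, 0.0, 1.0]]
0.1 [0.28961114 0.60914462 0.23044278] [-1.10882172e-04  2.20052196e-01  9.75487767e-01 -7.96911211e-04] 0.0187
```

View pics/scene0.png

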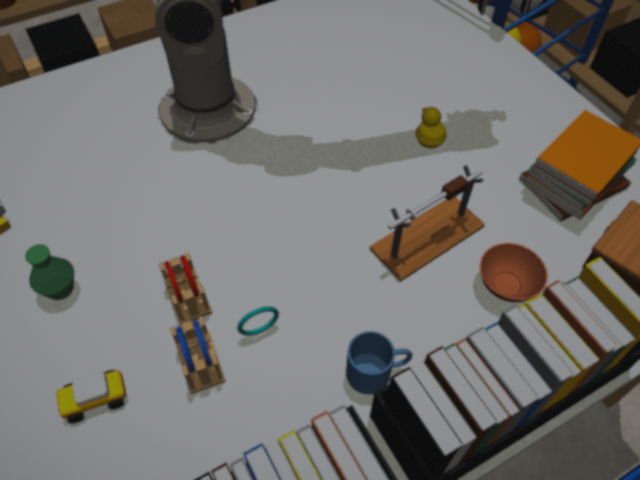

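View pics/top0.png

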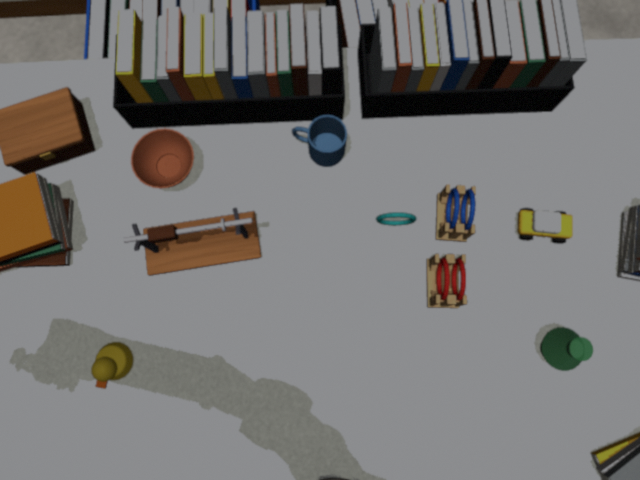

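Top view (x up, y left): the bar's dark handle is at (162,233), its tip at (268,225) and the collar near (222,225). The stand base runs (145..260, 215..270).

Candidates for the bangles:
- Red pair at top (443,280)/(458,280), in their rack. I choose this pair by the description.
- Blue pair at (452,210)/(469,210): rejected.
- Turquoise ring at (397,219): rejected.

There is only one bar and stand. I'll check the choice in one close crop.

```bash
python3 - <<'E'
from h import *
d=np.load('top.npy',allow_pickle=True).item()
im=d['frame']
a=cv2.resize(im[195:280,118:278],None,fx=5,fy=5,interpolation=cv2.INTER_CUBIC)
b=cv2.resize(im[245:315,415:485],None,fx=2.4,fy=2.4,interpolation=cv2.INTER_CUBIC)
c=np.zeros((600,800,3),np.uint8); c[:425,:800]=a; c[430:598,:168]=b
s=np.load('scene.npy',allow_pickle=True).item()['frame']
e=cv2.resize(s[160:240,365:495],None,fx=2.1,fy=2.1,interpolation=cv2.INTER_CUBIC); c[430:598,180:180+e.shape[1]]=e
e=cv2.resize(s[245:325,150:220],None,fx=2.1,fy=2.1,interpolation=cv2.INTER_CUBIC); c[430:598,480:480+e.shape[1]]=e
save('crop1',c)
print(onz(d,[[162,233]],.14),onz(d,[[125,240],[268,225],[222,225]],.13),onz(d,[[443,280],[458,280]],.1))
E
```

```text
[[0.57613355 0.28793819 0.14      ]] [[0.56827663 0.3588509  0.13      ]
 [0.58467777 0.09580537 0.13      ]
 [0.58847349 0.18043183 0.13      ]] [[ 0.47212253 -0.22411188  0.1       ]
 [ 0.47083135 -0.25212395  0.1       ]]
```

View pics/crop1.png

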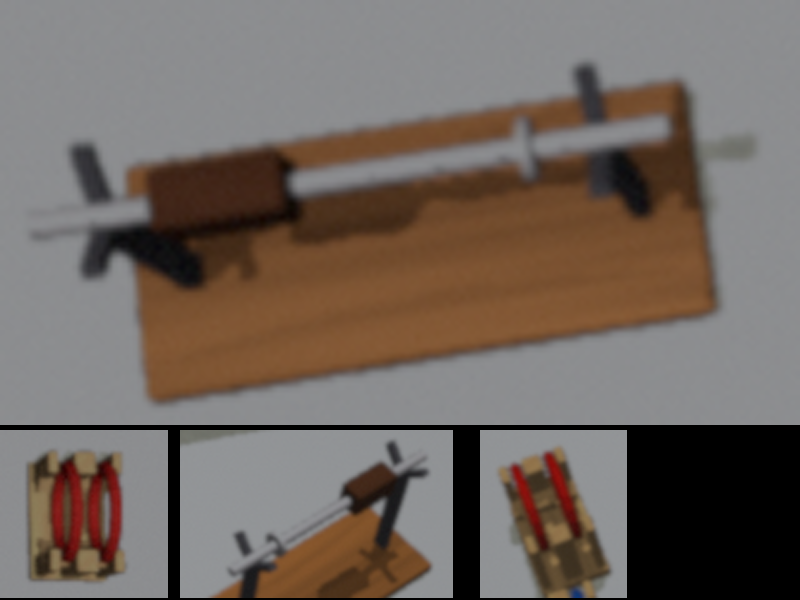

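The crop shows the bar's rod end at top (124,240), free tip at (252,220), collar at (223,225) and handle top centred at (162,233). Both red bangles are upright in their rack, confirmed as the right ones. Next I compute the rough poses and the travel.

```bash
python3 - <<'E'
from h import *
d=np.load('top.npy',allow_pickle=True).item()
P=onz(d,[[124,240.2],[252.2,220.2]],.13); u=(P[0]-P[1])/np.linalg.norm(P[0]-P[1]); print(P,np.linalg.norm(P[0]-P[1]),'yaw',np.degrees(np.arctan2(-u[0],u[1])),P[1]+.165*u)
print(onz(d,[[161.8,233.4]],.144))
o=bot.get_obs(); print(o['eef_pos'])
w=imaging.read_camera('wrist'); print(np.array(w['tool_from_camera']).round(3).tolist(),w['fov_y'],w['k1'])
E
```

```text
[[0.56798421 0.36068544 0.13      ]
 [0.59504875 0.1246889  0.13      ]] 0.23754338456815705 yaw 6.542209826169297 [0.57624945 0.28861445 0.13      ]
[[0.57451686 0.28710523 0.144     ]]
[0.28961114 0.60914462 0.23044278]
[[0.001, 0.949, 0.316, 0.082], [1.0, -0.001, 0.0, 0.001], [0.001, 0.316, -0.949, -0.142], [0.0, 0.0, 0.0, 1.0]] 61.7910522865552 -0.07319663473015775
```

>>> {"api": "carry_out", "payload": {
  "targets": [0,20.4,-22.9,1,-4.15,0,20.4,-22.9,1,-4.15,0,20.4,-22.9,1,-4.15,0,20.4,-22.9,1,-4.15,0,20.4,-22.9,1,-4.15,0,20.4,-22.9,1,-4.15,0,20.4,-22.9,1,-4.15,0,20.4,-22.9,1,-4.15,0,20.4,-22.9,1,-4.15,0,20.4,-22.9,1,-4.15,0,20.4,-22.9,1,-4.15,0,20.4,-22.9,1,-4.15,0,20.4,-22.9,1,-4.15,0,20.4,-22.9,1,-4.15,0,0,0,0,0,0,0,0,0,0]
}}

```text
t: 1.75
eef_pos: [0.5762, 0.2874, 0.2453]
tool_rot: [0.0, 0.667, 0.745, -0.0]
contact_force: [-0.9, -0.7, 0.1]
gripper_width: 1.003
grasp_force: 0.0
```

```bash
python3 - <<'E'
from h import *
o=bot.get_obs(); print(o['t'],o['eef_pos'],o['tool_rot'])
d=grab('wrist'); save('w1',d['frame']); np.save('w1.npy',d,allow_pickle=True)
E
```

```text
1.75 [0.57620814 0.28743562 0.24527098] [ 1.52715913e-05  6.67344228e-01  7.44749408e-01 -2.44889551e-05]
```

View pics/w1.png

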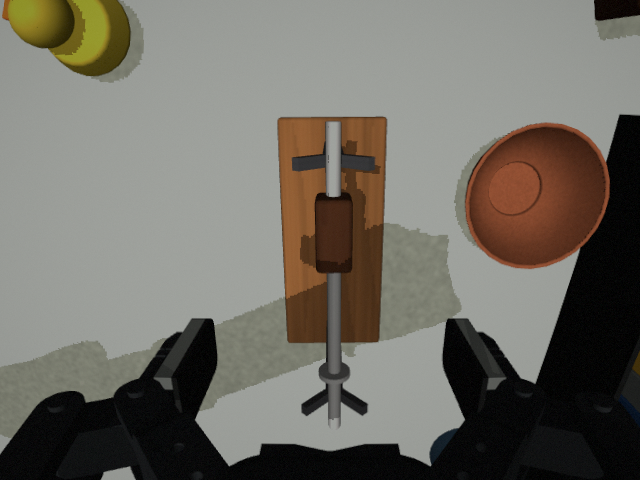

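Wrist view: rod end at (333,122), tip at (334,427), handle top centre about (334,233). The bar is straight under the gripper.

```bash
python3 - <<'E'
from h import *
d=np.load('w1.npy',allow_pickle=True).item()
P=onz(d,[[333,123],[334.5,426]],.13); u=(P[0]-P[1])/np.linalg.norm(P[0]-P[1]); print(P,np.linalg.norm(P[0]-P[1]),'yaw',np.degrees(np.arctan2(-u[0],u[1])),P[1]+.165*u,P[0]-.072*u)
print(onz(d,[[334,196],[334,262]],.144))
q=bot.get_obs()['tool_rot'];print('tool y',2*np.degrees(np.arctan2(q[2],q[1]))-90)
E
```

```text
[[0.56941958 0.3614489  0.13      ]
 [0.59734202 0.1273001  0.13      ]] 0.2358078067021369 yaw 6.800453606009815 [0.57780406 0.29113925 0.13      ] [0.57794523 0.28995545 0.13      ]
[[0.57480012 0.31861942 0.144     ]
 [0.57977241 0.2752341  0.144     ]]
tool y 6.426719585449774
```

>>> {"api": "carry_out", "payload": {
  "targets": [0,0.8,2,-25,0.2,0,0,0,-30,0,0,0,0,-30,0,0,0,0,-25,0,0,0,0,-15,0,0,0,0,-8,0,0,0,0,0,0,255,0,0,0,0,255,0,0,0,0,255,0,0,0,0,255,0,0,0,0,255,0,0,0,0,255,0,0,0,0,255,0,0,0,0,255,0,0,0,0],
  "newtons": 60
}}

```text
t: 3.3
eef_pos: [0.5783, 0.2914, 0.1135]
tool_rot: [0.001, 0.665, 0.747, 0.002]
contact_force: [5.5, 0.7, 2.2]
gripper_width: 0.273
grasp_force: 62.1
```

>>> {"api": "carry_out", "payload": {
  "targets": [255,0,0,3,0,255,0,0,8,0,255,0,0,15,0,255,0,0,25,0,255,0,-5,30,0,255,-2,-12,30,0,255,-4,-20,30,0,255,-4,-28,25,0,255,-4,-35,15,-0.6,255,-4,-40,9,-0.6,255,-4,-45,0,-0.6,255,-4,-45,0,-0.6,255,-4,-45,0,-0.6,255,-4,-45,0,-0.6,255,-4,-45,0,-0.6,255,-4,-45,0,-0.6,255,-4,-45,0,-0.6,255,-3,-40,0,-0.6,255,-3,-30,0,-0.6,255,0,-20,0,0]
}}

```text
t: 5.3
eef_pos: [0.5225, -0.2568, 0.3033]
tool_rot: [-0.0, 0.708, 0.706, -0.0]
contact_force: [-0.1, -0.2, -1.1]
gripper_width: 0.27
grasp_force: 61.6
```

>>> {"api": "carry_out", "payload": {
  "targets": [255,0,-12,0,0,255,0,-5,0,0,255,0,0,0,0]
}}

```text
t: 5.6
eef_pos: [0.5242, -0.2706, 0.3025]
tool_rot: [-0.0, 0.707, 0.708, 0.0]
contact_force: [-0.9, 0.0, -2.2]
gripper_width: 0.271
grasp_force: 61.6
```

```bash
python3 - <<'E'
from h import *
o=bot.get_obs(); print(o['t'],o['eef_pos'],o['tool_rot'],o['contact_force'],o['grasp_force'])
d=grab('wrist'); save('w2',d['frame']); np.save('w2.npy',d,allow_pickle=True)
E
```

```text
5.6 [ 0.52419516 -0.27059457  0.30247053] [-2.41129361e-04  7.06626019e-01  7.07587161e-01  1.45577940e-04] [-0.88535567  0.04992131 -2.20059976] 61.60067081451416
```

View pics/w2.png

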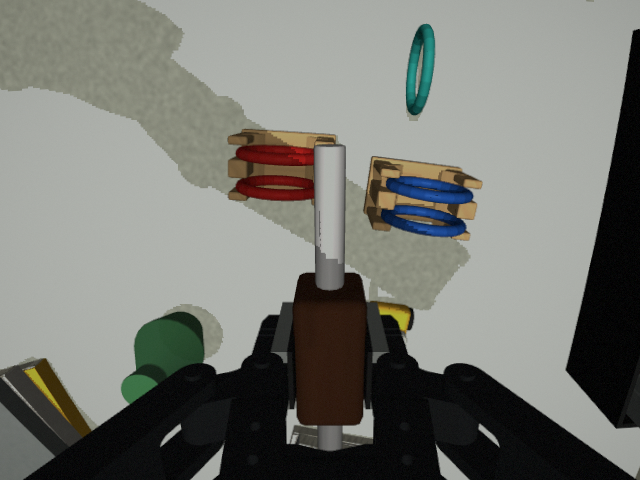

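Wrist view: red rings, a (upper) spanning about (236..330, 154) and b about (236..330, 187). The rod occludes their right ends, and the blue rack is separate at (425,200). I'll fit a two-ring model to the red pixels of all three views.

```bash
cat > fit.py <<'E'
from h import *
from scipy.optimize import minimize
from scipy.spatial import cKDTree
t=np.linspace(0,2*np.pi,120)
def rings(p,z=.075):
    x,y,a=p[:3]; ax=np.array([np.sin(-a),np.cos(a),0]); e=np.array([np.cos(a),np.sin(a),0])
    return np.vstack([np.array([x,y,z])+s*.015*ax+.036*(np.cos(t)[:,None]*e+np.sin(t)[:,None]*[0,0,1]) for s in(1,-1)])
V=[]
for n in('top','scene','w2'):
    d=np.load(n+'.npy',allow_pickle=True).item(); f=d['frame'].astype(int)
    m=(f[...,0]>70)&(f[...,1]<.3*f[...,0])&(f[...,2]<.35*f[...,0])
    q=proj(d,[.471,-.238,.075])[0]; yy,xx=np.nonzero(m); P=np.c_[xx,yy]; P=P[np.linalg.norm(P-q,axis=1)<(60 if n!='w2' else 95)]
    V.append((n,d,P)); print(n,q,len(P),P.min(0),P.max(0))
def cost(p,vs):
    c=0
    for n,d,P in vs:
        M=proj(d,rings(p)); f=K(d)[0][0,0]; h=np.linalg.norm(d['pose'][:3,3]-[.47,-.24,.075])
        r=cKDTree(M).query(P)[0]*h/f*1000; c+=np.mean(np.minimum(r,15)**2)
    return c
for vs in (V[:1],V[1:2],V[2:],V[:2],V):
    r=min((minimize(cost,[.471,-.238,a],args=(vs,),method='Nelder-Mead',options=dict(initial_simplex=[[.471,-.238,a],[.48,-.238,a],[.471,-.228,a],[.471,-.238,a+.1]])) for a in(-.1,.05)),key=lambda r:r.fun)
    print([v[0] for v in vs],r.x[:2].round(4),np.degrees(r.x[2]).round(1),r.fun.round(2))
E
python3 fit.py
```

```text
top [447.36452946 281.8094093 ] 481 [437 259] [464 299]
scene [181.66598763 273.7935019 ] 271 [166 257] [195 295]
w2 [272.70038766 166.00555037] 2381 [236 146] [313 199]
['top'] [ 0.4761 -0.2439] -3.8 4.27
['scene'] [ 0.4734 -0.2416] -1.3 2.18
['w2'] [ 0.4764 -0.2424] -3.3 6.18
['top', 'scene'] [ 0.4761 -0.2429] -2.4 8.84
['top', 'scene', 'w2'] [ 0.4761 -0.2428] -2.5 15.2
```

>>> {"api": "carry_out", "payload": {
  "targets": [255,-2,10,0,-0.3,255,-4,25,0,-0.3,255,-5,35,0,-0.4,255,-5,40,0,-0.4,255,-5,40,0,-0.4,255,-5,40,0,-0.4,255,-5,35,0,-0.4,255,-4,22,-8,-0.4,255,-2,10.5,-20,0,255,0,0,-35,0,255,0,0,-40,0,255,0,0,-40,0,255,0,0,-40,0,255,0,0,-30,0,255,0,0,-18,0,255,0,0,-10,0,255,0,0,0,0,255,0,0,0,0]
}}

```text
t: 7.45
eef_pos: [0.4878, -0.0128, 0.0621]
tool_rot: [0.0, 0.725, 0.689, 0.001]
contact_force: [0.0, -0.7, -1.8]
gripper_width: 0.274
grasp_force: 61.6
```

```bash
python3 - <<'E'
from h import *
o=bot.get_obs(); print(o['t'],o['eef_pos'],o['tool_rot'],o['contact_force'],o['grasp_force'])
q=o['tool_rot'];print('yaw',2*np.degrees(np.arctan2(q[2],q[1]))-90)
d=grab('scene'); e=grab('top'); f=grab('wrist')
c=np.zeros((600,800,3),np.uint8)
a=cv2.resize(d['frame'][130:330,130:390],None,fx=1.54,fy=1.54); c[:a.shape[0],:a.shape[1]]=a
b=cv2.resize(e['frame'][220:330,300:490],None,fx=2.08,fy=2.08); c[:b.shape[0],405:405+b.shape[1]]=b[:,:395]
g=cv2.resize(f['frame'],(373,280)); c[315:595,:373]=g
save('c3',c)
# predicted tip
th=np.radians(2*np.degrees(np.arctan2(q[2],q[1]))-90); ax=np.array([-np.sin(th),np.cos(th),0]); h=o['eef_pos']+[0,0,.0165]
for n,s in(('top',e),('scene',d)): print(n,proj(s,[h-.165*ax,h-.112*ax,h]).round(1).tolist())
E
```

```text
7.45 [ 0.48777295 -0.01283086  0.0621213 ] [2.53957277e-04 7.24670661e-01 6.89095077e-01 5.86537097e-04] [ 0.00691794 -0.72886032 -1.78930116] 61.59260272979736
yaw -2.8829398290115194
top [[415.9, 278.6], [388.0, 278.5], [329.1, 278.2]]
scene [[213.5, 262.8], [240.0, 252.4], [294.0, 231.3]]
```

View pics/c3.png

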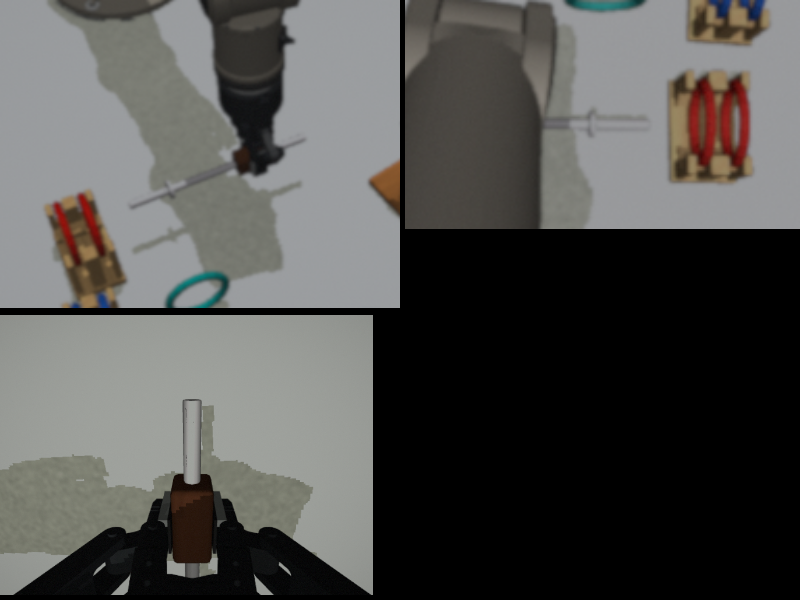

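The tip is seen at top (417,280) and scene (215,264), within 1–2 px of prediction and lined up with the rings. I'll thread half-way, check the force, then finish.

>>> {"api": "carry_out", "payload": {
  "targets": [255,-0.4,-8,0,0,255,-0.8,-16,0,0,255,-0.8,-16,0,0,255,-0.8,-16,0,0,255,-0.8,-16,0,0,255,-0.4,-8,0,0,255,0,0,0,0]
}}

```text
t: 8.3
eef_pos: [0.4832, -0.0951, 0.0617]
tool_rot: [0.0, 0.726, 0.688, 0.0]
contact_force: [-0.5, -0.9, -1.9]
gripper_width: 0.271
grasp_force: 61.6
```

>>> {"api": "carry_out", "payload": {
  "targets": [255,-0.4,-8,0,0,255,-0.8,-16,0,0,255,-0.8,-16,0,0,255,-0.8,-16,0,0,255,-0.8,-15,0,0,255,-0.4,-8,0,0,255,0,0,0,0,255,0,0,0,0]
}}

```text
t: 9.1
eef_pos: [0.4793, -0.1717, 0.0612]
tool_rot: [-0.0, 0.725, 0.689, 0.0]
contact_force: [0.0, 0.7, -2.3]
gripper_width: 0.274
grasp_force: 61.6
```

```bash
python3 - <<'E'
from h import *
o=bot.get_obs(); print(o['t'],o['eef_pos'],o['contact_force'],o['grasp_force'])
d=grab('scene'); e=grab('top'); f=grab('wrist')
c=np.zeros((600,800,3),np.uint8)
a=cv2.resize(d['frame'][200:330,130:300],None,fx=2.35,fy=2.35); c[:a.shape[0],:a.shape[1]]=a
b=cv2.resize(e['frame'][220:330,350:490],None,fx=2.8,fy=2.8); c[:b.shape[0],405:405+b.shape[1]]=b[:,:395]
g=cv2.resize(f['frame'],(373,280)); c[315:595,:373]=g
save('c4',c)
E
```

```text
9.1 [ 0.47929234 -0.17168459  0.06122864] [ 0.0400943   0.67260023 -2.31970864] 61.59128665924072
```

View pics/c4.png

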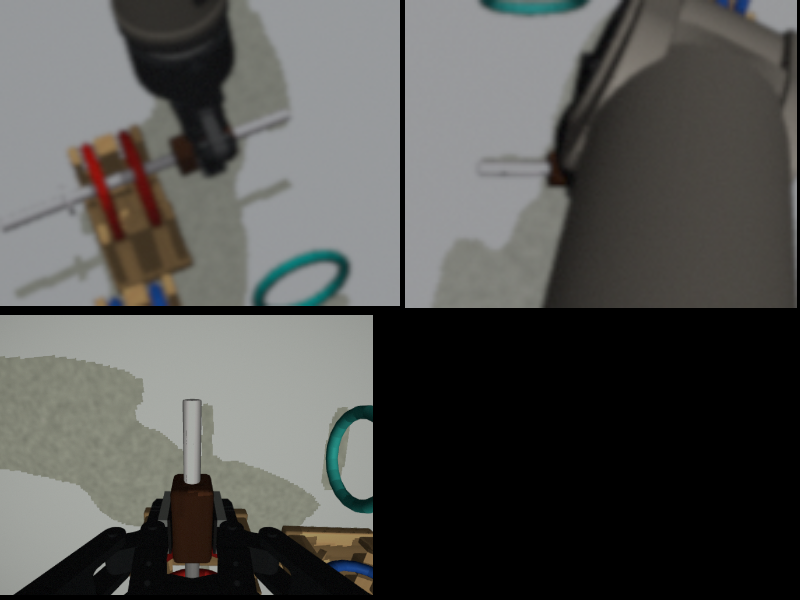

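Scene crop: the rod passes through both red rings, with the collar beyond b at (72,208) and the handle on a's side. Now a straight lift.

>>> {"api": "carry_out", "payload": {
  "targets": [255,0,0,5,0,255,0,0,8,0,255,0,0,8,0,255,0,0,8,0,255,0,0,8,0,255,0,0,10,0,255,0,0,10,0,255,0,0,10,0,255,0,0,10,0,255,0,0,12,0,255,0,0,15,0,255,0,0,20,0,255,0,0,20,0,255,0,0,20,0,255,0,0,20,0,255,0,0,15,0,255,0,0,8,0,255,0,0,0,0]
}}

```text
t: 11.05
eef_pos: [0.4797, -0.1727, 0.2695]
tool_rot: [0.001, 0.725, 0.689, 0.001]
contact_force: [-0.6, 0.5, -2.3]
gripper_width: 0.273
grasp_force: 61.5
```

```bash
python3 - <<'E'
from h import *
o=bot.get_obs(); print(o['t'],o['eef_pos'],o['contact_force'],o['grasp_force'])
d=grab('scene'); save('c5',cv2.resize(d['frame'][150:330,90:330],None,fx=2.5,fy=2.5))
E
```

```text
11.05 [ 0.47965905 -0.17267984  0.26946872] [-0.60023999  0.4914573  -2.2526485 ] 61.52516484260559
```

View pics/c5.png

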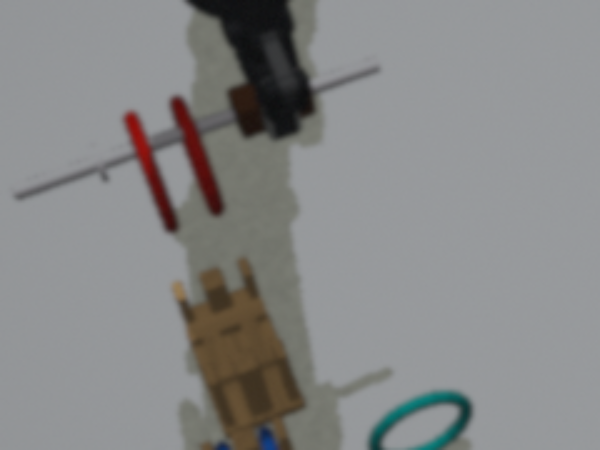

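Both red rings hang on the rod between handle and collar, and the rack is empty. Carry them gently back above the stand.

>>> {"api": "carry_out", "payload": {
  "targets": [255,1.3,6,0,0.5,255,2.6,12,0,0.5,255,3.8,18,0,0.5,255,5.1,24,0,0.5,255,6,28,0,0.5,255,7.2,34,0,0.5,255,7.2,34,0,0.5,255,7.2,34,0,0.5,255,7.2,34,0,0.5,255,7.2,34,0,0.5,255,7.2,34,0,0.5,255,7.2,34,0,0.5,255,7.2,34,0,0.5,255,6,28,0,0.5,255,5.1,24,0,0.5,255,4.2,20,0,0.5,255,3.2,15,0,0.5,255,2.1,10,0,0.5,255,1.3,6,0,0.5,255,0.3,1,0,0]
}}

```text
t: 13.1
eef_pos: [0.5779, 0.2916, 0.2682]
tool_rot: [0.0, 0.665, 0.747, -0.0]
contact_force: [-0.3, -0.4, -2.7]
gripper_width: 0.267
grasp_force: 61.5
```

>>> {"api": "carry_out", "payload": {
  "targets": [255,0,0,0,0,255,0,0,0,0,255,0,0,0,0]
}}

```text
t: 13.4
eef_pos: [0.578, 0.2906, 0.2685]
tool_rot: [0.0, 0.666, 0.746, 0.0]
contact_force: [-0.3, -0.2, -2.1]
gripper_width: 0.275
grasp_force: 61.5
```

```bash
python3 - <<'E'
from h import *
o=bot.get_obs(); q=o['tool_rot'];print(o['t'],o['eef_pos'],o['contact_force'],'yaw',2*np.degrees(np.arctan2(q[2],q[1]))-90, 'to go mm',((np.array([.5783,.2914,.1135])-o['eef_pos'])*1000).round(1))
E
```

```text
13.4 [0.57796307 0.29063659 0.26851292] [-0.32380671 -0.21169123 -2.07887097] yaw 6.501018863804433 to go mm [   0.3    0.8 -155. ]
```

>>> {"api": "carry_out", "payload": {
  "targets": [255,0.5,0.5,-8,0.1,255,0,0,-16,0,255,0,0,-22,0,255,0,0,-22,0,255,0,0,-20,0,255,0,0,-14,0,255,0,0,-10,0,255,0,0,-8,0,255,0,0,-8,0,255,0,0,-8,0,255,0,0,-6,0,255,0,0,-5,0,255,0,0,-3,0,255,0,0,-2,0,255,0,0,-1.5,0,255,0,0,0,0,255,0,0,0,0]
}}

```text
t: 15.1
eef_pos: [0.5785, 0.2921, 0.115]
tool_rot: [0.0, 0.665, 0.747, 0.0]
contact_force: [0.2, 0.5, -1.9]
gripper_width: 0.274
grasp_force: 61.5
```

```bash
python3 - <<'E'
from h import *
o=bot.get_obs(); print(o['t'],o['eef_pos'],o['contact_force'],o['torque'])
d=grab('scene'); e=grab('wrist')
c=np.zeros((600,800,3),np.uint8); a=cv2.resize(d['frame'][130:290,350:510],(450,450)); c[:450,:450]=a; c[:263,450:]=cv2.resize(e['frame'],(350,263)); save('c6',c)
E
```

```text
15.1 [0.5784631  0.29209668 0.11501174] [ 0.2436775   0.47339042 -1.85399724] [0.09683862 0.01920204 0.01059078]
```

View pics/c6.png

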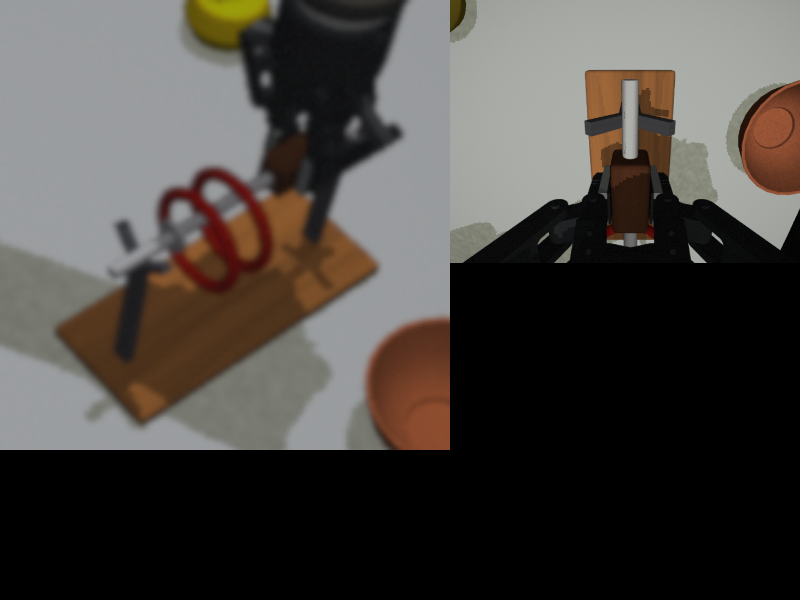

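The bar is aligned between the forks, the collar sits inside the front fork, and both rings are on it. The full weight is still carried by the gripper, so I lower it the last 1–2 mm.

>>> {"api": "carry_out", "payload": {
  "targets": [255,0,0,-0.7,0,255,0,0,-0.7,0,255,0,0,0,0,255,0,0,0,0]
}}

```text
t: 15.6
eef_pos: [0.5784, 0.2921, 0.1135]
tool_rot: [0.0, 0.665, 0.747, 0.0]
contact_force: [-0.6, -0.5, -1.3]
gripper_width: 0.272
grasp_force: 61.9
```

>>> {"api": "carry_out", "payload": {
  "targets": [255,0,0,-0.6,0,255,0,0,-0.3,0,255,0,0,0,0,255,0,0,0,0]
}}

```text
t: 16.0
eef_pos: [0.5784, 0.2921, 0.1134]
tool_rot: [-0.0, 0.665, 0.747, 0.0]
contact_force: [-3.2, -1.5, 5.4]
gripper_width: 0.276
grasp_force: 62.7
```

Seated: the stand pushes back with 5 N. Open slowly and retreat straight up.

>>> {"api": "carry_out", "payload": {
  "targets": [180,0,0,0,0,170,0,0,0,0,160,0,0,0,0,140,0,0,0,0,110,0,0,0,0,70,0,0,0,0,30,0,0,0,0,0,0,0,0,0,0,0,0,0,0,0,0,0,0,0,0,0,0,5,0,0,0,0,10,0,0,0,0,20,0,0,0,0,30,0,0,0,0,40,0,0,0,0,40,0,0,0,0,20,0,0,0,0,0,0]
}}

```text
t: 17.8
eef_pos: [0.5803, 0.2928, 0.2827]
tool_rot: [0.001, 0.665, 0.747, 0.004]
contact_force: [-0.2, 0.1, -0.2]
gripper_width: 1.001
grasp_force: 0.0
```

```bash
python3 - <<'E'
from h import *
o=bot.get_obs(); print(o['t'],o['eef_pos'],o['contact_force'])
d=grab('scene'); e=grab('wrist')
c=np.zeros((600,800,3),np.uint8); a=cv2.resize(d['frame'][130:290,350:510],(400,400)); c[:400,:400]=a; c[:300,400:]=cv2.resize(e['frame'],(400,300)); save('c7',c)
E
```

```text
17.8 [0.5803093  0.29276255 0.28273692] [-0.17336973  0.14242275 -0.15336314]
```

View pics/c7.png

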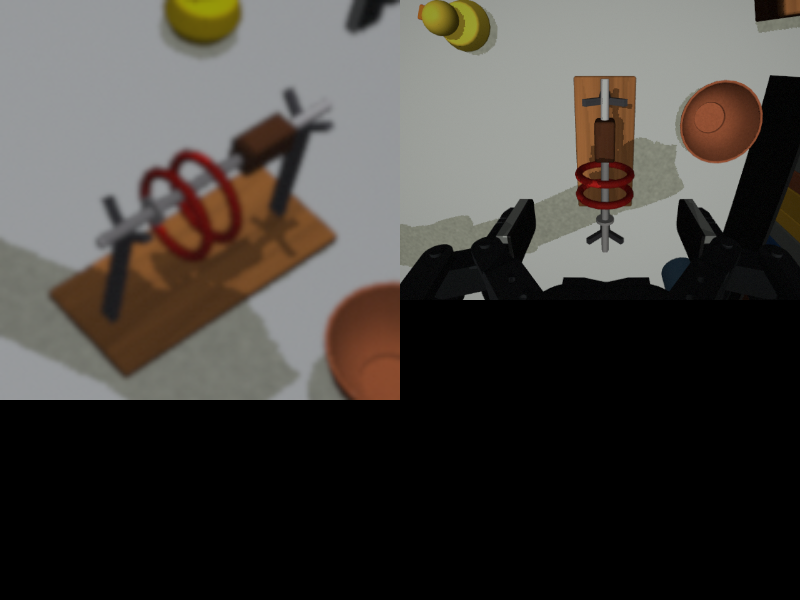

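The bar rests in both forks. Both red rings hang between handle (605,140) and collar (605,219), and the gripper is clear. Handing in.

```bash
python3 -c "
from station import bot
print(bot.hand_in())"
```

```text
the job is handed in; nothing more can be done
None
```

The bar is back in its two-forked stand with both red bangles on it and the gripper clear; I handed the job in at about 18 s, and no verdict came back.

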